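Lock the adjuster: brace the lower nut, tighten the jam nut

TASK

Lock the height adjuster on the machine's mounting plate. Gently slide the larger open-ended spanner fully home onto the lower hex nut, with its handle lying beside the stop post, and let go of it; then turn the tee-handled jam nut clockwise, seen from above, until it is firmly tight on the lower nut, with the spanner braced against the post so that the lower nut keeps its setting (within about 15 degrees), but do not overtighten. Leave the spanner on the nut, let go of everything, and leave the small spanner, the jar and the tin where they are.

Things in the scene. Friction and masses are not known exactly. Their poses are not given: they have to be found in the camera images.
- plate: Grey steel plate, 400 x 150 x 12 mm, fixed flat on the bench; origin: centre of its underside, x along the 400 mm. A bearing block (50 x 90 mm, top about 72 mm above the bench) stands at x = +165 mm; the stud with its two nuts is at x = +30 mm, the post towards the -x end
- lower_nut: Lower steel hex nut, 36 mm across flats, 20 mm high, at plate (+30, 0) mm; turns stiffly (0.08 N m) about the upright stud; push the spanner on with well under 20 N. Origin: centre of its underside, 12 mm above the bench. Two flats face its +y and -y, corners point along its x, 20.8 mm out; its x starts along the plate's x within 2 degrees; setting kept while within 0.26 rad of that
- jam_nut (a joint): Turn of the jam nut on the lower nut, rad, clockwise from above positive. Starts at -1.2 to -0.6, runs down easily (0.05 N m); at 0 it bears on the lower nut, then torque builds steeply. Firmly tight is 0.50 to 0.65 N m at the jam nut, kept up for half a second (some 2 to 5 N where the spanner bears on the post); 0.8 N m (7 N on the post) is overtight. Stays near 0 when let go
- jam_grip (a point): Centre of the jam nut's upright bar, on the stud axis, 66 mm above the bench. The bar is dark steel, 64 mm long (this point's x), 12 mm thick (its y), 32 mm tall, from 45 to 77 mm above the bench, on a thin hex foot (36 mm across flats, 33 to 45 mm above the bench) right above the lower nut
- spanner: Larger open-ended steel spanner, loose, about 0.22 kg, lying flat, 14 mm thick, jaw opening 38 mm. Origin: centre of the jaw opening, underside; +x points out of the mouth; jaws reach x = +16 mm, back wall at x = -21.5, head 64 mm wide to x = -48; straight handle 22 mm wide on to x = -220. Fully home: flat on the plate, origin within 3 mm of the nut's axis, handle towards the plate's -x end
- post: Stop post, round steel pin 16 mm in diameter, 28 mm tall, fixed in the plate at plate (-75, +21 to +24.5) mm: 105 mm from the stud, on the +y side of the spanner's handle, 2 to 5.5 mm from it when spanner and nut are straight; the spanner's head is too wide to slide past it, so set the head down between post and nut. Origin: centre of its foot, on the plate
- small_spanner: Smaller open-ended spanner, 19 mm jaws, 165 mm long, lying loose on the bench; not needed. Origin: jaw centre, handle towards -x
- jar: Glass jar with a yellow cap, 64 mm wide, 85 mm tall, standing to the side beyond a spanner; not needed. Origin: underside centre
- tin: Tin can, 74 mm wide, 100 mm tall, loose, standing to the side beyond a spanner; not needed. Origin: underside centre
There are look-alikes about, which are no part of the job. Leave any pink look-alike of the spanner alone.

How it is judged:
On the way, in this order (a step that is already met when the one before it is completed fails the run):
1. the larger spanner is fully home on the lower nut (jaw centre within 4 mm of the nut's axis), flat on the plate, and let go (horizontal distance between spanner and lower_nut below 0.004 m and angle between spanner's own z axis and vertical below 0.05 rad and z of spanner in the frame of plate below 0.0145 m and contact force between the fingers and spanner below 0.1 N), for 0.2 s.
2. the jam nut is tight: it bears on the lower nut and the free spanner is pressed against the post with over 1.5 N for 0.3 s (value of joint jam_nut above -0.04 rad and contact force between spanner and post above 1.5 N and contact force between each of the arm, the fingers and spanner below 0.1 N), for 0.3 s.
At the end, for the whole second after the job is handed in: The jam nut is home on the lower nut (joint above -0.06 rad), the lower nut is within 0.26 rad of its setting, and the larger spanner lies still and flat on the plate with its jaws on the lower nut (within 5 mm of its axis) (value of joint jam_nut above -0.06 rad and horizontal distance between spanner and lower_nut below 0.005 m and angle between spanner's own z axis and vertical below 0.05 rad and z of spanner in the frame of plate below 0.0145 m and linear speed of spanner below 0.02 m/s and angle between the x axis of lower_nut and the x axis of plate, either way round below 0.26 rad); the robot touches nothing.
It fails at once if the lower nut loses its setting (turns more than 0.26 rad from the plate's x) (angle between the x axis of lower_nut and the x axis of plate, either way round above 0.26 rad).
It fails at once if the held spanner is pushed against the lower nut with more than 20 N (contact force between spanner and lower_nut above 20 N and contact force between the fingers and spanner above 0.5 N).
It fails at once if the jam nut is overtightened (more than 7 N between spanner and post) (contact force between spanner and post above 7 N).
It fails at once if the small spanner, the jar or the tin is moved more than 30 mm (distance of any of small_spanner, jar, tin from where it was at the start of the episode above 0.03 m).
It also fails if it takes over 72 s, if anything falls off the work surface, if the arm or the gripper's body presses on something with over 40 N, if the wrist force passes 120 N, or if a joint passes its speed limit or range.

ROBOT

A 6-joint arm with a two-finger parallel gripper is mounted at the origin on the work surface. World frame = base frame: x ahead of the robot, y to its left, z up, the work surface at z = 0. Lengths are in m, angles in rad, forces in N, time in s.
With the tool pointing down it reaches from about 0.3 to 0.775 m from the base axis. Payload 14.6 kg.
Tool frame: the origin (TCP) lies at the very end of the fingers, on their centre line; the grasp point (between the pads) lies 19 mm behind it; z points along the fingers, y is the line along which they close (so a half turn about z gives the same grasp; the last joint's range is limited). The gripper opens to 94 mm and grips with 3 to 60 N. Pads are 16 mm wide; open, the fingers measure 119 mm over their backs; the gripper's body (75 mm by 177 mm) begins 78 mm behind the grasp point.
Start: joints at [1.213, 0.3, 1.521, -0, 1.321, -0.067], TCP at [0.158, 0.527, 0.205] pointing down, gripper open.
Joint ranges: [-3.03, 3.03], [-0.79, 2.21], [0.23, 2.52], [-1.04, 4.18], [0, 3.07], [-2.55, 2.55]. Speed limits (rad/s): [2.22, 2.22, 2.57, 3.14, 3.14, 3.14].

INTERFACE

Orientations are given as [roll, pitch, yaw] about the fixed x, y, z axes, in that order (R = Rz(yaw) Ry(pitch) Rx(roll)).
In Python, from station import status, vision, order, silhouettes gives the robot as it stands. The module is installed in compiled form; this text tells all that it offers.
- The arm moves only by the shell command python3 -m pendant 'ROWS' [FORCE]. ROWS is JSON, one flat list of numbers, 7 for each row, row after row: the shift along the tool's x, y, z in units of 500 mm (1.0 is 500 mm), then the turn, a rotation vector about the tool's x, y, z in units of 90 degrees (1.0 is 90 degrees), then the opening, from -1 (shut) to 1 (fully open). A call has 1 to 12 rows; each row is the pose to reach, as a shift and turn from the pose commanded when the call began, along the tool's axes at that moment; what a row does not reach only later rows make up. A row lasts 1/10 s, in which the tool goes at most 50 mm and 8.59 degrees, less where a joint would pass 70% of its speed; a pose out of reach is approached as far as the arm can. A call with a number of a shift or a turn outside -1 to 1 is refused whole. A call with a gripper value outside its range is refused whole. The fingers move at their own pace and stop on an object; FORCE is the grip in N (left out, the last holds). Time passes only in rows, so rows that repeat a pose let the fingers close. It gives the time, the measured TCP pose, the force, the opening and the grip force at its end, in the units of the state.
- status.get_obs(): the state, without advancing time (a new reading comes with each control period).
- vision.camera(name): name is "scene" or "side" or "wrist"; returns a dict with "pixels" (400x640x3 uint8, red, green, blue), "K" (3x3 intrinsics, pixels), "R" (3x3) and "t" (3): a world point X has camera coordinates R X + t. Camera axes: x right, y down, z forward; pixel columns grow to the right and rows downward; lengths in m; the calibration is good to about 2 mm. The wrist camera is an equidistant fisheye: a pixel r from the principal point sees the ray r / f radians off the axis. A picture is of the moment at which its call begins. There is no depth.
- order.hand_in(): hands the job in; it is judged then, once.
Trained networks look in a picture, given as the dict that the camera call returned (one of the last four; its "shot" number tells which), for a name from the list of things; names that differ only in an ending like _2 or _b are one class to them, and where a whole thing is asked for, a point or a joint stands for the part that bears it (a point fixed in the world has none). Each returns a list of dicts, best first, with "score" (0 to 1); they miss things now and then, are a little off and sometimes report something else, mostly with a low value. They report only what shows in the picture. A call takes as long as a camera call. They do not tell look-alikes from the thing itself.
- silhouettes(target, picture): "region" (400x640 bool, what is visible of it) and "extent" ([left, top, right, bottom] in pixels, round what is visible of it).
The state is a dict: "time_s": time; "qpos": joint angles; "joint_vel": joint speeds; "tau": joint torques, N m; "ee_pos": TCP position; "eef_rot": TCP orientation; "force": force on the tool from outside, world axes, zero at the start; "moment": the same for the moment, N m; "grip_width": finger opening in m; "grip_force": force on a finger pad.
Only numpy, scipy, OpenCV 4.12 (cv2) and the standard library are available. Lean on these libraries where they do the work, as an engineer would, in place of code of your own. Each camera call takes 0.05 s, during which the arm holds its last target. There are 200 camera calls.

## Working session

There is one attempt and no reset: what is moved stays moved. The work goes in short steps, Python scripts to look and compute and a shell command to move; the robot and the scene stay as the last step left them, time stands still between calls to the robot, and variables do not carry over. Pictures are saved under pics/ and viewed, at most 10 in all, crops included, and the job is handed in when it is done.

```bash
mkdir -p pics
cat > h.py <<'E'
import numpy as np, cv2
from station import status, vision, order, silhouettes
def shot(n,f=None):
    p=vision.camera(n)
    if f: cv2.imwrite('pics/'+f,cv2.cvtColor(p['pixels'],cv2.COLOR_RGB2BGR))
    return p
def ray(p,uv):
    K=np.array(p['K']);R=np.array(p['R']);t=np.array(p['t'])
    d=R.T@(np.linalg.inv(K)@np.array([uv[0],uv[1],1.]));c=-R.T@t
    return c,d
def onz(p,uv,z):
    c,d=ray(p,uv);return c+d*(z-c[2])/d[2]
def proj(p,X):
    x=np.array(p['K'])@(np.array(p['R'])@np.array(X)+np.array(p['t']));return x[:2]/x[2]
E
python3 - <<'E'
from h import *
a=shot('scene','s1.png');b=shot('side','d1.png')
cv2.imwrite('pics/both1.png',np.vstack([cv2.imread('pics/s1.png'),cv2.imread('pics/d1.png')])[:, :] if 0 else cv2.resize(np.vstack([cv2.imread('pics/s1.png'),cv2.imread('pics/d1.png')]),(480,600)))
for nm,p in(('scene',a),('side',b)):
  print(nm,-np.array(p['R']).T@p['t'])
  for n in ['plate','lower_nut','jam_grip','spanner','post','small_spanner','jar','tin']:
    print(n,[(round(d['score'],2),d['extent'],[round(v) for v in np.argwhere(d['region']).mean(0)[::-1]]) for d in silhouettes(n,p)])
print(status.get_obs())
E
```

```text
scene [ 1.22449846 -0.64068062  1.11434677]
plate [(0.96, [339.1, 170.1, 428.1, 268.1], [381, 218])]
lower_nut [(0.77, [377.2, 201.9, 393.6, 219.5], [383, 212])]
jam_grip [(0.58, [374.5, 202.7, 393.4, 221.7], [384, 211])]
spanner [(0.86, [228.5, 267.6, 248.4, 335.1], [235, 307]), (0.77, [162.6, 208.0, 228.0, 257.9], [195, 230]), (0.68, [246.0, 214.1, 297.1, 262.4], [273, 240])]
post []
small_spanner [(0.53, [414.2, 148.1, 438.8, 177.4], [426, 162])]
jar [(0.91, [312.6, 256.3, 332.8, 287.4], [323, 272])]
tin [(0.95, [439.0, 176.3, 464.2, 204.6], [450, 190])]
side [0.49062724 1.1258096  0.83989278]
plate [(0.89, [204.6, 217.2, 351.1, 280.6], [276, 250])]
lower_nut [(0.83, [256.0, 220.8, 275.3, 248.5], [264, 236]), (0.2, [242.1, 171.2, 267.3, 202.2], [253, 186])]
jam_grip [(0.68, [256.7, 226.7, 275.1, 243.2], [265, 234])]
spanner [(0.84, [291.4, 180.9, 359.1, 190.0], [317, 185]), (0.62, [257.1, 149.9, 317.0, 166.4], [283, 159]), (0.61, [353.1, 143.3, 384.6, 173.5], [367, 162])]
post [(0.5, [292.4, 251.7, 299.5, 257.7], [297, 253])]
small_spanner [(0.85, [272.0, 326.5, 339.5, 345.4], [30
[... 156 characters left out ...]
 [229, 299])]
{'time_s': 0.9, 'qpos': array([ 1.21341990e+00,  2.99873945e-01,  1.52096132e+00, -2.64002641e-05,
        1.32070373e+00, -6.66003451e-02]), 'joint_vel': array([ 3.87568548e-03, -3.09331542e-04,  7.34465187e-05, -1.33768938e-03,
       -1.28053691e-03,  6.97113868e-04]), 'tau': array([ 1.96153205e-04, -5.31655669e+01, -3.52921271e+01,  7.08629075e-02,
        2.12351466e-02, -7.24408574e-05]), 'ee_pos': array([0.15769423, 0.5269141 , 0.20547626]), 'eef_rot': array([3.14154082e+00, 2.90935592e-05, 2.85082311e+00]), 'force': array([0.20896833, 0.39986362, 1.17206652]), 'moment': array([-0.03847474, -0.00952212,  0.01487258]), 'grip_force': 0.0, 'grip_width': 0.09426854199493663}
```

View pics/s1.png

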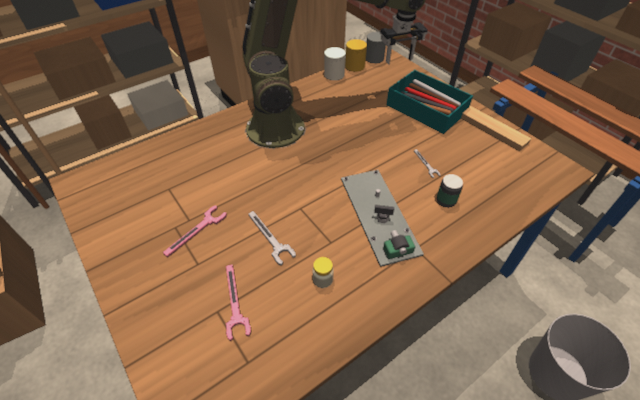

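View pics/d1.png

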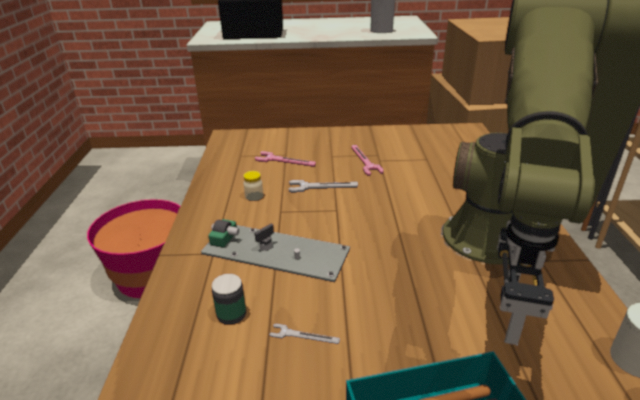

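The scene view shows the following:
- **Larger grey spanner:** at about (271,238), mouth towards (285,252), next to the jar at (323,272).
- **Pink look-alikes:** at (195,230) and (236,300).
- **Small grey spanner:** at (427,163), by the tin at (450,190).
- **Plate:** from (360,175) to (400,260), with the post at (378,192), the tee bar at (384,212) and the bearing block at (400,245).

I choose the grey one at (271,238).

Run:
```python
from h import *
a=shot('scene');b=shot('side');w=shot('wrist')
def rect(p,r,z):
    uv=np.argwhere(r)[:,::-1];X=np.array([onz(p,q,z)[:2] for q in uv])
    (c,s,an)=cv2.minAreaRect((X*1000).astype(np.float32))
    box=cv2.boxPoints((c,s,an)).round();return c,s,an,X.mean(0)*1000,box.tolist()
for nm,p in(('scene',a),('side',b)):
  print('plate',rect(p,silhouettes('plate',p)[0]['region'],.012))
  for d in silhouettes('spanner',p): 
     m=d['region'];col=p['pixels'][m].mean(0); print('sp',col.round(),rect(p,m,.014))
print('tee',onz(a,(384,211),.066),onz(b,(264.5,234),.066)); print('post',onz(a,(378,192),.04),onz(b,(297,252),.04))
print({k:(v if k!='pixels' else 0) for k,v in w.items()})
im=cv2.cvtColor(a['pixels'],cv2.COLOR_RGB2BGR)
cv2.imwrite('pics/c1.png',np.hstack([cv2.resize(im[200:275,235:310],(400,400),interpolation=2),cv2.resize(im[165:275,330:440],(400,400),interpolation=2)]))
```

```text
plate ((618.0809326171875, 43.67242431640625), (154.5929412841797, 406.08428955078125), 70.41883850097656, array([634.36207523,  37.75508839]), [[401.0, 39.0], [783.0, -97.0], [835.0, 48.0], [453.0, 185.0]])
sp [178. 114. 123.] ((317.599365234375, -507.21728515625), (67.10875701904297, 235.7904052734375), 17.33687400817871, array([ 311.52523713, -498.34976308]), [[250.0, -405.0], [321.0, -630.0], [385.0, -610.0], [314.0, -385.0]])
sp [175. 158. 149.] ((472.63922119140625, -316.48101806640625), (241.19532775878906, 68.77986145019531), 0.8858866691589355, array([ 492.14569814, -315.27108694]), [[352.0, -284.0], [353.0, -353.0], [594.0, -349.0], [593.0, -280.0]])
sp [190. 124. 130.] ((613.11962890625, -515.2110595703125), (67.94586181640625, 243.39016723632812), 68.57699584960938, array([ 632.87321973, -524.34891928]), [[487.0, -502.0], [714.0, -591.0], [739.0, -528.0], [512.0, -439.0]])
plate ((624.21826171875, 24.647796630859375), (199.4596405029297, 435.4756774902344), 70.43352508544922, array([617.42045561,  47.06687242]), [[386.0, 4.0], [796.0, -142.0], [863.0, 46.0], [452.0, 192.0
[... 787 characters left out ...]
8984), 84.61516571044922, array([652.9098817 , -26.24242768]), [[621.0, -81.0], [681.0, -87.0], [690.0, 16.0], [630.0, 21.0]])
tee [0.65119005 0.02930957 0.066     ] [0.6409819  0.04703415 0.066     ]
post [0.5592178  0.08681969 0.04      ] [0.55033502 0.09845467 0.04      ]
{'pixels': 0, 'K': array([[309.70691629,   0.        , 318.63379995],
       [  0.        , 309.70691629, 198.52381672],
       [  0.        ,   0.        ,   1.        ]]), 'R': array([[ 2.88113943e-01,  9.57596130e-01,  8.58939384e-05],
       [ 9.22746471e-01, -2.77652629e-01,  2.67297528e-01],
       [ 2.55986928e-01, -7.69328865e-02, -9.63614043e-01]]), 't': array([-0.54819524, -0.0257641 ,  0.39235712]), 'shot': 5}
```

View pics/c1.png

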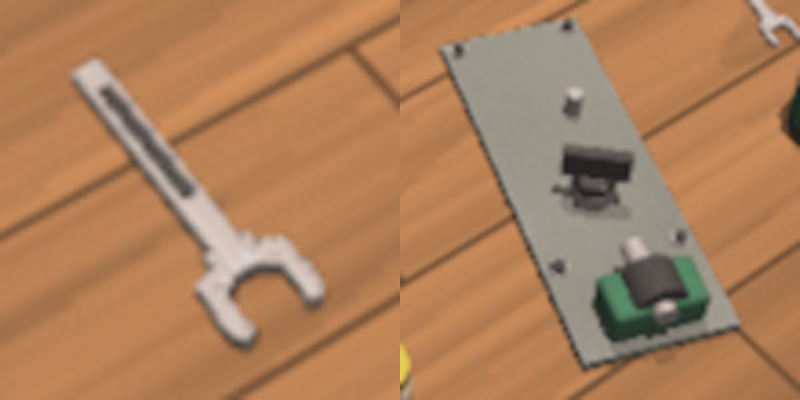

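The crop confirms it: plain grey, open mouth facing away from the robot, and clearly larger than the small one. The plate on the right shows the post, the dark tee bar and the bearing block. Next I move over the plate for a close wrist view.

```bash
python3 -m pendant '[-0.94,-0.61,-0.13,0,0,0.8,1,-0.94,-0.61,-0.13,0,0,0.8,1,-0.94,-0.61,-0.13,0,0,0.8,1,-0.94,-0.61,-0.13,0,0,0.8,1,-0.94,-0.61,-0.13,0,0,0.8,1,-0.94,-0.61,-0.13,0,0,0.8,1,-0.94,-0.61,-0.13,0,0,0.8,1,-0.94,-0.61,-0.13,0,0,0.8,1,-0.94,-0.61,-0.13,0,0,0.8,1,-0.94,-0.61,-0.13,0,0,0.8,1,-0.94,-0.61,-0.13,0,0,0.8,1,-0.94,-0.61,-0.13,0,0,0.8,1]' 20
cat >> h.py <<'E'
def fray(p,uv):
    K=np.array(p['K']);R=np.array(p['R']);t=np.array(p['t'])
    v=(np.array(uv,float)-K[:2,2])/K[0,0];th=np.linalg.norm(v)
    d=np.array([*(v/max(th,1e-9)*np.sin(th)),np.cos(th)]);return -R.T@t,R.T@d
def fz(p,uv,z):
    c,d=fray(p,uv);return c+d*(z-c[2])/d[2]
def fproj(p,X):
    x=np.array(p['R'])@np.array(X)+np.array(p['t']);r=np.hypot(x[0],x[1]);th=np.arctan2(r,x[2])
    return np.array(p['K'])[:2,2]+p['K'][0,0]*th*x[:2]/r
def topdown(p,z,c,yaw,wx,wy,s=2):  # s px/mm; rectified view at height z, right=+x of frame(yaw), up=+y
    u,v=np.meshgrid(np.arange(int(wx*s)),np.arange(int(wy*s)))
    X=(u/s-wx/2)/1000;Y=(wy/2-v/s)/1000
    x=c[0]+X*np.cos(yaw)-Y*np.sin(yaw);y=c[1]+X*np.sin(yaw)+Y*np.cos(yaw)
    P=np.stack([x,y,np.full_like(x,z)],-1)@np.array(p['R']).T+np.array(p['t'])
    r=np.hypot(P[...,0],P[...,1]);th=np.arctan2(r,P[...,2]);K=np.array(p['K'])
    mx=K[0,2]+K[0,0]*th*P[...,0]/r;my=K[1,2]+K[0,0]*th*P[...,1]/r
    return cv2.cvtColor(cv2.remap(p['pixels'],mx.astype(np.float32),my.astype(np.float32),1),cv2.COLOR_RGB2BGR)
E
python3 - <<'E'
from h import *
np.set_printoptions(precision=4,suppress=True)
o=status.get_obs();print(o['ee_pos'],o['eef_rot'],o['time_s'],o['qpos'])
w=shot('wrist','w1.png')
for n in ['plate','lower_nut','jam_grip','post']:
  for d in silhouettes(n,w):print(n,round(d['score'],2),d['extent'],np.argwhere(d['region']).mean(0)[::-1])
cv2.imwrite('pics/td1.png',topdown(w,.012,(.618,.043),-.342,420,180,1.9))
E
```

```text
time_s: 2.45
ee_pos: [0.5225, 0.0966, 0.2706]
eef_rot: [3.141, 0.0, 1.591]
force: [-0.8, 0.5, -0.3]
grip_width: 0.0938
grip_force: 0.0
[0.5225 0.0966 0.2706] [3.1412 0.0004 1.5908] 2.45 [ 0.1141  0.2155  1.4758 -0.0005  1.45    0.0942]
plate 0.76 [238.9, 108.0, 498.0, 280.8] [364.8873 195.2008]
lower_nut 0.88 [384.7, 202.0, 428.8, 244.0] [403.0464 216.5562]
jam_grip 0.97 [383.8, 204.8, 427.8, 241.0] [403.9967 218.1185]
```

View pics/td1.png

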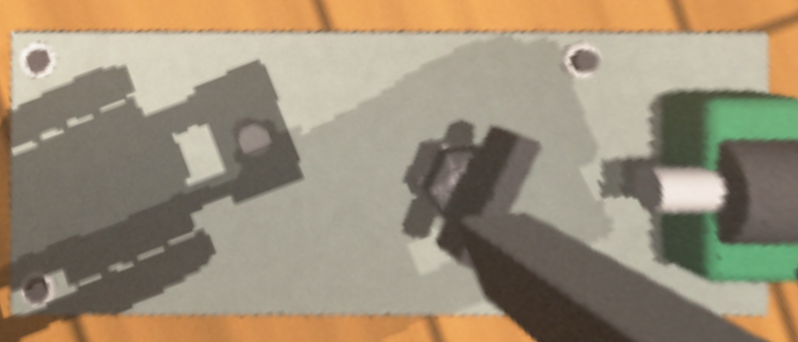

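The rectified wrist view shows the plate edges (x 12 to 768 px), the post at (252,138), the tee bar at (505,170) slanted about 55°, and the bearing block at the right. A finger covers part of the nut. Now I go over the larger spanner.

```bash
python3 - <<'E'
from h import *
np.set_printoptions(precision=4,suppress=True)
w=shot('wrist')
yaw=-.342;c=np.array([.618,.043]);s=2
im=topdown(w,.012,c,yaw,440,190,s);sat=cv2.cvtColor(im,cv2.COLOR_BGR2HSV)[...,1]
m=(sat<80)
H,W=m.shape
def edge(cols,top):
    P=[]
    for u in cols:
        v=np.where(m[:,u])[0]
        if len(v):P.append((u,v.min() if top else v.max()))
    return np.array(P)
for top in(1,0):
    P=edge(range(int(.35*W),int(.8*W),4),top);x=(P[:,0]/s-220);y=95-(P[:,1]+(0 if top else 1))/s
    k=np.polyfit(x,y,1)
    r=abs(y-np.polyval(k,x));k=np.polyfit(x[r<1],y[r<1],1);print('long edge slope,off',k,(r<1).mean())
for left in(1,0):
    rows=range(60,H-60,4)
    v=np.median([ (np.where(m[r])[0].min() if left else np.where(m[r])[0].max()+1) for r in rows]);print('end',v/s-220)
E
python3 -m pendant '[-0.82,-0.187,0.04,0,0,1,1,-0.82,-0.187,0.04,0,0,1,1,-0.82,-0.187,0.04,0,0,1,1,-0.82,-0.187,0.04,0,0,1,1,-0.82,-0.187,0.04,0,0,1,1,-0.82,-0.187,0.04,0,0,1,1,-0.82,-0.187,0.04,0,0,1,1,-0.82,-0.187,0.04,0,0,1,1,-0.82,-0.187,0.04,0,0,1,1,-0.82,-0.187,0.04,0,0,1,1,-0.82,-0.187,0.04,0,0,1,1,-0.82,-0.187,0.04,0,0,1,1]'
python3 - <<'E'
from h import *
np.set_printoptions(precision=4,suppress=True)
o=status.get_obs();print(o['ee_pos'],o['eef_rot'],o['time_s'],o['qpos'])
w=shot('wrist','w2.png')
d=silhouettes('spanner',w);print([(x['score'],x['extent']) for x in d])
m=d[0]['region'];uv=np.argwhere(m)[:,::-1]
X=np.array([fz(w,q,.014)[:2] for q in uv])*1000
print(cv2.minAreaRect(X.astype(np.float32)))
# axis from handle: bins along x
for lo in range(360,600,15):
    k=(X[:,0]>=lo)&(X[:,0]<lo+15)
    if k.sum(): print(lo,X[k,1].min().round(1),X[k,1].max().round(1),((X[k,1].min()+X[k,1].max())/2).round(1),k.sum())
print('xmin,max',X[:,0].min(),X[:,0].max())
cv2.imwrite('pics/td2.png',topdown(w,.014,(.47,-.315),0,300,120,2.6))
E
```

```text
long edge slope,off [-0.0021 73.1772] 1.0
long edge slope,off [ -0.0303 -75.4133] 0.25252525252525254
end -204.0
end 219.5
time_s: 3.95
ee_pos: [0.4369, -0.3111, 0.2506]
eef_rot: [3.142, -0.0, 0.024]
force: [0.3, 1.1, 0.1]
grip_width: 0.0938
grip_force: 0.0
[ 0.4369 -0.3111  0.2506] [ 3.1416 -0.0002  0.0236] 3.95 [-0.6871  0.238   1.4942  0.0001  1.4093  0.86  ]
[(0.95, [298.8, 59.7, 351.9, 233.5]), (0.83, [429.8, 0.0, 504.1, 132.5]), (0.77, [365.2, 229.0, 502.2, 291.7])]
((468.2626037597656, -314.1782531738281), (66.23298645019531, 238.95237731933594), 88.56734466552734)
360 -327.3 -307.0 -317.1 148
375 -327.8 -306.7 -317.3 154
390 -327.7 -306.5 -317.1 160
405 -327.3 -306.2 -316.7 175
420 -326.8 -305.9 -316.4 163
435 -327.6 -305.6 -316.6 182
450 -328.6 -305.6 -317.1 173
465 -326.9 -307.7 -317.3 162
480 -327.5 -307.4 -317.5 170
495 -327.4 -307.1 -317.2 183
510 -333.3 -301.5 -317.4 214
525 -347.5 -285.3 -316.4 376
540 -348.5 -285.0 -316.8 412
555 -349.6 -283.4 -316.5 241
570 -349.4 -284.5 -316.9 237
585 -345.1 -288.2 -316.7 24
xmin,max 348.8813055378055 588.3274700321555
```

View pics/td2.png

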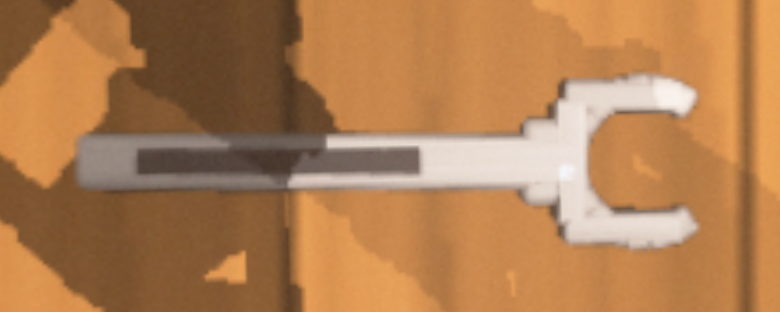

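The rectified view shows the grey spanner lying level, from tail (78,160) to mouth (695,160), with nothing on it. I descend on the handle.

```bash
python3 -m pendant '[-0.008,0.012,0.09,0,0,0.015,1,-0.008,0.012,0.18,0,0,0.015,1,-0.008,0.012,0.27,0,0,0.015,1,-0.008,0.012,0.36,0,0,0.015,1,-0.008,0.012,0.43,0,0,0.015,1,-0.008,0.012,0.47,0,0,0.015,1,-0.008,0.012,0.485,0,0,0.015,1,-0.008,0.012,0.494,0,0,0.015,1,-0.008,0.012,0.494,0,0,0.015,1]' 40
python3 -m pendant '[0,0,0,0,0,0,-1,0,0,0,0,0,0,-1,0,0,0,0,0,0,-1,0,0,0,0,0,0,-1,0,0,0,0,0,0,-1]' 40
```

```text
time_s: 4.95
ee_pos: [0.4332, -0.3183, 0.004]
eef_rot: [3.141, -0.001, 0.001]
force: [0.1, 0.3, -0.1]
grip_width: 0.0943
grip_force: 0.0
time_s: 5.45
ee_pos: [0.4328, -0.3183, 0.0036]
eef_rot: [3.141, -0.0, -0.0]
force: [0.5, -0.5, -0.1]
grip_width: 0.0574
grip_force: 0.0
```

```bash
python3 -m pendant '[0,0,0,0,0,0,-1,0,0,0,0,0,0,-1,0,0,0,0,0,0,-1,0,0,0,0,0,0,-1,0,0,0,0,0,0,-1,0,0,0,0,0,0,-1,0,0,0,0,0,0,-1]' 60
python3 -m pendant '[0,0,-0.03,0,0,0,-1,0,0,-0.1,0,0,0,-1,0,0,-0.2,0,0,0,-1,0,0,-0.25,0,0,0,-1,0,0,-0.25,0,0,0,-1]'
```

```text
time_s: 6.15
ee_pos: [0.4327, -0.3181, 0.0034]
eef_rot: [-3.141, 0.0, -0.0]
force: [-1.2, -0.2, 0.6]
grip_width: 0.0216
grip_force: 60.0
time_s: 6.65
ee_pos: [0.434, -0.3193, 0.1331]
eef_rot: [3.137, -0.005, -0.0]
force: [0.1, -0.2, -2.2]
grip_width: 0.0215
grip_force: 60.0
```

```bash
python3 -m pendant '[0.01,-0.08,-0.02,0,0,0,-1,0.02,-0.16,-0.02,0,0,0.03,-1,0.03,-0.26,-0.02,0,0,0.06,-1,0.04,-0.36,-0.02,0,0,0.1,-1,0.05,-0.46,-0.02,0,0,0.14,-1,0.06,-0.56,-0.02,0,0,0.18,-1,0.07,-0.66,-0.02,0,0,0.2,-1,0.073,-0.75,-0.02,0,0,0.219,-1,0.075,-0.8,-0.02,0,0,0.219,-1,0.075,-0.826,-0.02,0,0,0.219,-1,0.075,-0.826,-0.02,0,0,0.219,-1,0.075,-0.826,-0.02,0,0,0.219,-1]'
python3 - <<'E'
from h import *
np.set_printoptions(precision=4,suppress=True)
o=status.get_obs();print(o['ee_pos'],o['eef_rot'],o['time_s'],o['qpos'])
w=shot('wrist','w3.png');np.savez('w3.npz',**w)
for n in ['lower_nut','jam_grip','post','spanner','plate']:
  for d in silhouettes(n,w):print(n,round(d['score'],2),d['extent'],np.argwhere(d['region']).mean(0)[::-1])
cv2.imwrite('pics/td3.png',topdown(w,.012,(.6137,.0428),-.344,420,180,1.9))
E
```

```text
time_s: 7.85
ee_pos: [0.4702, 0.0939, 0.1381]
eef_rot: [3.141, 0.001, -0.344]
force: [-0.1, -0.0, -2.7]
grip_width: 0.0211
grip_force: 60.0
[0.4702 0.0939 0.1381] [ 3.1411  0.0005 -0.3445] 7.85 [ 0.1209  0.2148  1.7942 -0.0002  1.1333  2.0362]
lower_nut 0.64 [294.1, 0.0, 349.3, 31.2] [320.7408  11.9469]
jam_grip 0.71 [294.2, 0.7, 351.3, 26.4] [321.7067   9.9016]
post 0.79 [285.2, 105.6, 299.0, 123.2] [290.75 114.58]
spanner 0.7 [628.4, 175.9, 639.0, 217.2] [635.6414 195.5707]
spanner 0.63 [256.7, 1.8, 378.5, 351.4] [317.7217 134.3604]
plate 0.86 [240.6, 0.0, 390.9, 237.2] [315.9116 123.4786]
```

View pics/w3.png

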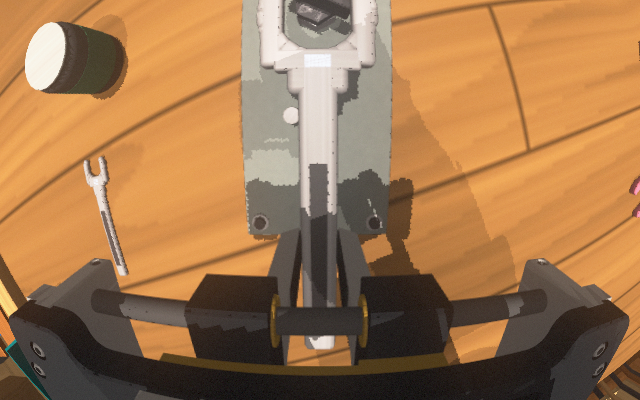

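The wrist view shows the spanner held straight (handle column ~318) above the plate. The post is at (291,115), left of the handle, and the nut and tee bar show through the jaws at (320,12). Next I fit the plate edges relative to the spanner.

```bash
cat >> h.py <<'E'
def platefit(w,c,yaw,r0,r1,s=4,thr=70):
    # rectified at plate top; long edges by colour; x range r0..r1 mm relative to c
    im=topdown(w,.012,c,yaw,2*max(abs(r0),abs(r1)),190,s);sat=cv2.cvtColor(cv2.GaussianBlur(im,(5,5),0),cv2.COLOR_BGR2HSV)[...,1].astype(int)
    W=im.shape[1];out=[]
    for side in(1,-1):
        P=[]
        for x in range(r0,r1,2):
            u=int(W/2+x*s)
            ys=np.arange(66,86,.25)*side;v=((95-ys)*s).astype(int);line=sat[v,u]
            k=np.where(line>thr)[0]
            if len(k) and k[0]>0:P.append((x,ys[k[0]]))
        P=np.array(P);k=np.polyfit(P[:,0],P[:,1],1)
        for _ in range(4):
            r=abs(P[:,1]-np.polyval(k,P[:,0]));g=r<max(.6,1.5*np.median(r));k=np.polyfit(P[g,0],P[g,1],1)
        out.append((k[0].round(4),k[1].round(2),int(g.sum()),len(P)))
    return out
E
python3 - <<'E'
from h import *
np.set_printoptions(precision=4,suppress=True)
w=dict(np.load('w3.npz'))
print('edges',platefit(w,(.6137,.0428),-.344,-190,-20))
o=status.get_obs();tcp=o['ee_pos'];e=np.array([np.cos(-.344),np.sin(-.344)]);n=np.array([-e[1],e[0]])
w=shot('wrist')
d=[x for x in silhouettes('spanner',w) if 250<x['extent'][0]<270][0]
uv=np.argwhere(d['region'])[:,::-1]
X=np.array([fz(w,q,tcp[2]-.0035+.014)[:2]-tcp[:2] for q in uv])*1000
a,b=X@e,X@n
for lo in range(-80,160,15):
    k=(a>=lo)&(a<lo+15)
    if k.sum(): print(lo,b[k].min().round(1),b[k].max().round(1),((b[k].min()+b[k].max())/2).round(1))
p=silhouettes('post',w)[0];c=np.argwhere(p['region']).mean(0)[::-1]
x=fz(w,c,.038)[:2]-np.array([.6137,.0428]);print('post in plate',x@e,x@n)
for z in(.06,.07):
  q=silhouettes('jam_grip',w)[0];c=np.argwhere(q['region']).mean(0)[::-1];x=fz(w,c,z)[:2]-np.array([.6137,.0428]);print('jam',x@e,x@n)
E
```

```text
edges [(np.float64(0.0024), np.float64(74.68), 83, 83), (np.float64(0.0003), np.float64(-73.93), 85, 85)]
-80 -11.6 8.9 -1.4
-50 -12.8 8.7 -2.0
-35 -12.7 8.9 -1.9
-20 -12.4 9.3 -1.6
-5 -12.0 9.3 -1.3
10 -12.8 9.2 -1.8
25 -12.2 8.9 -1.6
40 -12.5 9.1 -1.7
55 -11.9 9.5 -1.2
70 -11.8 9.3 -1.2
85 -21.5 20.5 -0.5
100 -32.6 29.9 -1.3
115 -34.0 31.8 -1.1
130 -34.6 32.4 -1.1
post in plate -0.07596284887874266 0.022821344621224312
jam 0.01519487915384922 -0.004701242049588019
jam 0.011660463100081245 -0.004593413242850515
```

```bash
python3 -m pendant '[0,-0.004,0.05,0,0,0,-1,0,-0.004,0.11,0,0,0,-1,0,-0.004,0.16,0,0,0,-1,0,-0.004,0.2,0,0,0,-1,0,-0.004,0.22,0,0,0,-1,0,-0.004,0.234,0,0,0,-1,0,-0.004,0.234,0,0,0,-1,0,-0.004,0.234,0,0,0,-1]'
cat > m.py <<'E'
from h import *
import sys
np.set_printoptions(precision=4,suppress=True)
C=np.array([.6137,.0428]);Y=-.3427;e=np.array([np.cos(Y),np.sin(Y)]);n=np.array([-e[1],e[0]])
def pf(x): x=np.array(x)[:2]-C;return np.array([x@e,x@n])*1000
o=status.get_obs();print('tcp plate',pf(o['ee_pos']),o['ee_pos'][2],o['eef_rot'][2],o['force'],o['qpos'][5])
w=shot('wrist',sys.argv[1])
zt=o['ee_pos'][2]-.0035+.014
print('edges',platefit(w,C,Y,-190,-20))
for d in silhouettes('spanner',w):
    if not 240<(d['extent'][0]+d['extent'][2])/2<400: continue
    X=np.array([pf(fz(w,q,zt)) for q in np.argwhere(d['region'])[:,::-1]]);a,b=X.T
    P=[((lo+5),(b[k].min()+b[k].max())/2) for lo in range(-170,0,10) if (k:=(a>=lo)&(a<lo+10)).sum()>5 and b[k].max()-b[k].min()<28]
    P=np.array(P);k=np.polyfit(P[:,0],P[:,1],1);print('handle',k,'y at -75',np.polyval(k,-75),'at 30',np.polyval(k,30),'std',(P[:,1]-np.polyval(k,P[:,0])).std(),'front',a.max(),'tail',a.min())
    hb=a>-60;print('head',[(lo,b[k].min().round(1),b[k].max().round(1)) for lo in range(-60,40,8) if (k:=(a>=lo)&(a<lo+8)).sum()>3])
for d in silhouettes('post',w):
    q=np.argwhere(d['region']).mean(0)[::-1];print('post',pf(fz(w,q,.036)))
for d in silhouettes('jam_grip',w)[:1]:
    q=np.argwhere(d['region']).mean(0)[::-1];print('jam',pf(fz(w,q,.066)),d['extent'])
cv2.imwrite('pics/td_'+sys.argv[1],topdown(w,.024,C-.045*e,Y,260,180,3))
E
python3 m.py w4.png
```

```text
time_s: 9.2
ee_pos: [0.4715, 0.0967, 0.0222]
eef_rot: [-3.141, -0.001, -0.344]
force: [-1.1, 0.1, -2.2]
grip_width: 0.0214
grip_force: 60.0
tcp plate [-152.0688    3.0015] 0.022168114625480666 -0.3441414227673254 [-1.051  0.141 -2.245] 2.0412097505327806
edges [(np.float64(0.0018), np.float64(74.6), 82, 82), (np.float64(-0.0007), np.float64(-73.82), 82, 85)]
handle [-0.0016  1.2136] y at -75 1.3360774440698036 at 30 1.164631583908577 std 0.1664921104615518 front -8.526613004170303 tail -234.17260086791939
head [(-60, np.float64(-18.6), np.float64(21.9)), (-52, np.float64(-29.0), np.float64(32.9)), (-44, np.float64(-29.6), np.float64(33.5)), (-36, np.float64(-29.8), np.float64(33.5)), (-28, np.float64(-31.6), np.float64(35.4)), (-20, np.float64(-31.7), np.float64(35.5)), (-12, np.float64(-30.2), np.float64(34.4))]
post [-76.1663  21.9693]
```

View pics/td_w4.png

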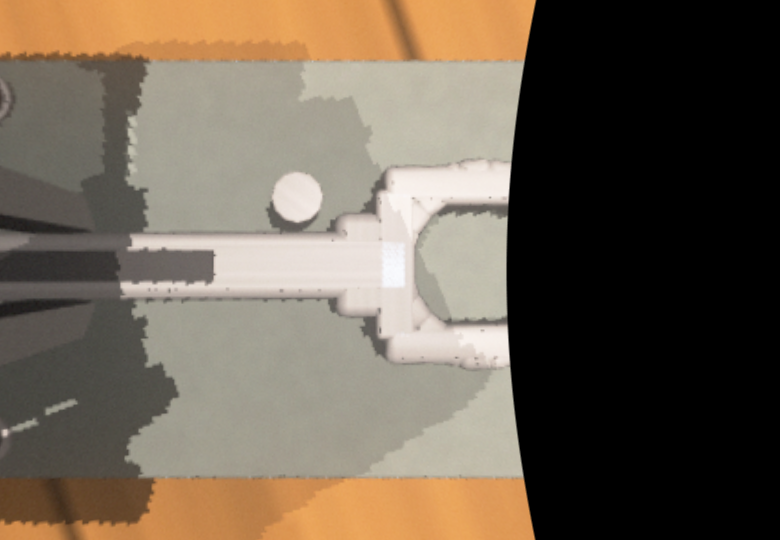

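The rectified wrist view shows the head between the post (298,197) and the nut, with the back wall at px 415. The handle is about 1.3 mm to the +y side of the plate's centreline. I correct that and lower to the plate.

```bash
python3 -m pendant '[0,0.0026,0.003,0,0,0,-1,0,0.0026,0.007,0,0,0,-1,0,0.0026,0.01,0,0,0,-1,0,0.0026,0.0125,0,0,0,-1,0,0.0026,0.0125,0,0,0,-1]'
python3 -m pendant '[0,0,0.001,0,0,0,-1,0,0,0.001,0,0,0,-1,0,0,0.001,0,0,0,-1]' 10
python3 m.py w5.png
```

```text
time_s: 9.9
ee_pos: [0.4706, 0.0954, 0.0154]
eef_rot: [3.141, 0.0, -0.344]
force: [-2.3, -1.2, 4.3]
grip_width: 0.0214
grip_force: 60.0
time_s: 10.2
ee_pos: [0.4708, 0.0954, 0.0152]
eef_rot: [3.142, -0.001, -0.344]
force: [-3.8, -2.1, 9.1]
grip_width: 0.0218
grip_force: 10.0
tcp plate [-152.2635    1.4886] 0.015210361479368991 -0.3440325933555526 [-3.7546 -2.0762  9.0719] 2.0387787176900574
edges [(np.float64(0.0028), np.float64(74.63), 79, 80), (np.float64(-0.0005), np.float64(-73.8), 80, 84)]
handle [0.001  0.0772] y at -75 0.001194691841458012 at 30 0.10756097731180904 std 0.17990280241799037 front -8.716888622046877 tail -234.44086243602732
head [(-60, np.float64(-21.7), np.float64(22.0)), (-52, np.float64(-31.0), np.float64(31.4)), (-44, np.float64(-31.1), np.float64(32.0)), (-36, np.float64(-31.8), np.float64(32.1)), (-28, np.float64(-33.1), np.float64(33.9)), (-20, np.float64(-33.3), np.float64(33.9)), (-12, np.float64(-32.3), np.float64(33.0))]
post [-75.9683  21.8421]
```

```bash
python3 -m pendant '[0.01,0,-0.001,0,0,0,-1,0.018,0,-0.001,0,0,0,-1,0.026,0,-0.001,0,0,0,-1,0.034,0,-0.001,0,0,0,-1,0.042,0,-0.001,0,0,0,-1,0.05,0,-0.001,0,0,0,-1,0.05,0,-0.001,0,0,0,-1]' 10
python3 m.py w6.png
```

```text
time_s: 11.1
ee_pos: [0.4949, 0.0868, 0.0153]
eef_rot: [-3.141, -0.001, -0.344]
force: [1.8, -0.9, 0.9]
grip_width: 0.0219
grip_force: 10.0
tcp plate [-126.6497    1.4877] 0.015256578863518458 -0.3443894181530891 [ 1.7945 -0.8703  0.8924] 2.016117350830275
edges [(np.float64(0.0037), np.float64(74.7), 65, 68), (np.float64(-0.0009), np.float64(-73.78), 69, 81)]
handle [-0.0007 -0.3245] y at -75 -0.26848716059621613 at 30 -0.34696671998771694 std 0.28611528171498996 front 16.930325539978828 tail -208.7631516869627
head [(-60, np.float64(-10.4), np.float64(10.3)), (-52, np.float64(-11.4), np.float64(10.7)), (-44, np.float64(-16.3), np.float64(16.0)), (-36, np.float64(-17.4), np.float64(17.1)), (-28, np.float64(-31.7), np.float64(30.7)), (-20, np.float64(-32.3), np.float64(31.3)), (-12, np.float64(-31.9), np.float64(31.4)), (-4, np.float64(-34.3), np.float64(33.2)), (4, np.float64(-34.3), np.float64(33.3)), (12, np.float64(-33.4), np.float64(32.9))]
post [-75.2534  21.7246]
jam [-1.3304 -0.1334] [303.5, 0.0, 330.7, 5.8]
```

The jaw tips are past the hex corners with no notable force, so I continue gently.

```bash
python3 -m pendant '[0.006,0,0,0,0,0,-1,0.012,0,0,0,0,0,-1,0.018,0,0,0,0,0,-1,0.024,0,0,0,0,0,-1,0.024,0,0,0,0,0,-1]' 10
python3 -m pendant '[0.003,0,0,0,0,0,-1,0.006,0,0,0,0,0,-1,0.006,0,0,0,0,0,-1]' 10
```

```text
time_s: 11.8
ee_pos: [0.5059, 0.0828, 0.0152]
eef_rot: [-3.141, -0.001, -0.344]
force: [0.3, -0.2, 2.3]
grip_width: 0.0219
grip_force: 10.0
time_s: 12.1
ee_pos: [0.5083, 0.0819, 0.0152]
eef_rot: [-3.142, 0.0, -0.344]
force: [-1.8, 0.7, 3.8]
grip_width: 0.0219
grip_force: 10.0
```

```bash
python3 -m pendant '[0.002,0,0,0,0,0,-1,0.004,0,0,0,0,0,-1,0.004,0,0,0,0,0,-1]' 10
python3 -m pendant '[0.002,0,0,0,0,0,-1,0.004,0,0,0,0,0,-1,0.004,0,0,0,0,0,-1]' 10
```

```text
time_s: 12.4
ee_pos: [0.51, 0.0813, 0.0152]
eef_rot: [3.142, 0.0, -0.344]
force: [-2.5, 0.2, 5.9]
grip_width: 0.0219
grip_force: 10.0
time_s: 12.7
ee_pos: [0.5119, 0.0806, 0.0152]
eef_rot: [3.142, 0.0, -0.344]
force: [-2.3, 1.4, 4.3]
grip_width: 0.0221
grip_force: 10.0
```

```bash
python3 -m pendant '[0.002,0,0,0,0,0,-1,0.003,0,0,0,0,0,-1,0.003,0,0,0,0,0,-1]' 10
python3 m.py w7.png
```

```text
time_s: 13.0
ee_pos: [0.5133, 0.0801, 0.0153]
eef_rot: [3.142, 0.0, -0.344]
force: [-2.5, 0.5, 5.8]
grip_width: 0.0218
grip_force: 10.0
tcp plate [-107.1173    1.4282] 0.015254161267924213 -0.34422237119747057 [-2.4601  0.4525  5.7635] 1.999284006141646
edges [(np.float64(0.0045), np.float64(74.7), 56, 66), (np.float64(-0.0014), np.float64(-73.81), 58, 85)]
handle [-0.0003 -0.3129] y at -75 -0.2890287085574892 at 30 -0.3224918307333351 std 0.21796031988330503 front 36.33758294909339 tail -189.2941496655532
head [(-60, np.float64(-11.1), np.float64(9.9)), (-52, np.float64(-10.5), np.float64(10.4)), (-44, np.float64(-10.4), np.float64(10.3)), (-36, np.float64(-10.9), np.float64(10.2)), (-28, np.float64(-12.5), np.float64(11.1)), (-20, np.float64(-16.8), np.float64(16.0)), (-12, np.float64(-27.2), np.float64(27.9)), (-4, np.float64(-31.1), np.float64(31.3)), (4, np.float64(-31.2), np.float64(31.3)), (12, np.float64(-31.3), np.float64(31.4)), (20, np.float64(19.8), np.float64(32.7)), (28, np.float64(20.5), np.float64(32.8)), (36, np.float64(27.8), np.float64(31.8))]
post [-74.1068  21.5631]
jam [12.1185 -5.8131] [279.7, 2.4, 394.7, 40.0]
```

View pics/td_w7.png

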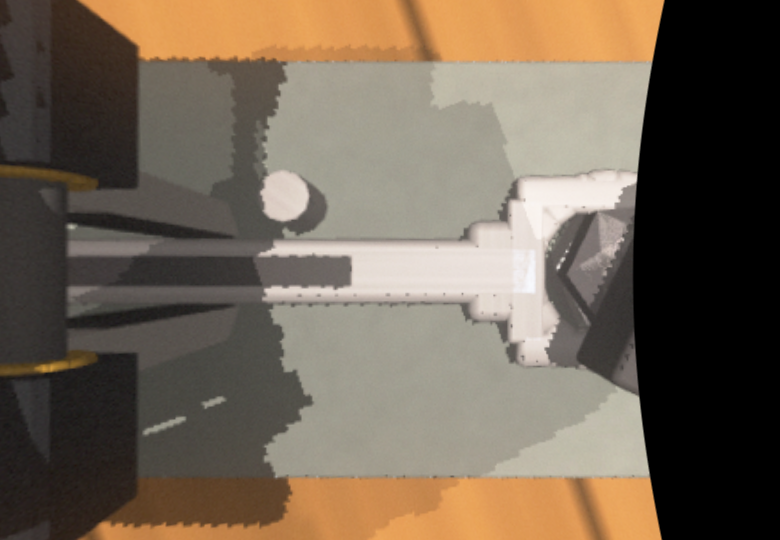

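The rectified view shows the jaws around the nut: back wall at px 545, post at (287,195), handle straight, and the jam foot's corner at about (560,268). I nudge until the back wall just touches.

```bash
python3 -m pendant '[0.002,0,0,0,0,0,-1,0.002,0,0,0,0,0,-1]' 10
python3 -m pendant '[0.002,0,0,0,0,0,-1,0.002,0,0,0,0,0,-1]' 10
```

```text
time_s: 13.4
ee_pos: [0.5143, 0.0798, 0.0152]
eef_rot: [3.142, 0.0, -0.344]
force: [-2.8, 1.7, 5.2]
grip_width: 0.0218
grip_force: 10.0
time_s: 13.6
ee_pos: [0.515, 0.0795, 0.0152]
eef_rot: [3.141, 0.001, -0.344]
force: [-4.3, 1.5, 7.5]
grip_width: 0.0221
grip_force: 10.0
```

```bash
python3 -m pendant '[0.002,0,0,0,0,0,-1,0.002,0,0,0,0,0,-1]' 10
python3 -m pendant '[0.002,0,0,0,0,0,-1,0.002,0,0,0,0,0,-1]' 10
python3 m.py w8.png
```

```text
time_s: 13.8
ee_pos: [0.5154, 0.0794, 0.0151]
eef_rot: [3.141, 0.002, -0.344]
force: [-9.0, 3.5, 8.9]
grip_width: 0.0216
grip_force: 10.0
time_s: 14.0
ee_pos: [0.516, 0.0791, 0.015]
eef_rot: [3.141, 0.003, -0.344]
force: [-9.0, 3.6, 8.5]
grip_width: 0.022
grip_force: 10.0
tcp plate [-104.2175    1.3805] 0.014990191725566478 -0.3440926944884781 [-8.9977  3.6082  8.4979] 1.995999459327663
edges [(np.float64(0.004), np.float64(74.65), 56, 64), (np.float64(-0.0017), np.float64(-73.82), 56, 81)]
handle [-0.0021 -0.544 ] y at -75 -0.38524243397360736 at 30 -0.6075545185885737 std 0.13580469861608477 front 39.113440176532244 tail -187.58294719348135
head [(-60, np.float64(-11.1), np.float64(9.8)), (-52, np.float64(-10.5), np.float64(9.8)), (-44, np.float64(-10.5), np.float64(9.7)), (-36, np.float64(-10.4), np.float64(9.6)), (-28, np.float64(-10.9), np.float64(10.1)), (-20, np.float64(-16.3), np.float64(15.4)), (-12, np.float64(-21.7), np.float64(21.3)), (-4, np.float64(-31.1), np.float64(30.6)), (4, np.float64(-31.7), np.float64(30.7)), (12, np.float64(-31.8), np.float64(31.9)), (20, np.float64(19.7), np.float64(33.1)), (28, np.float64(20.4), np.float64(33.1)), (36, np.float64(21.6), np.float64(32.2))]
post [-73.7093  21.3876]
jam [13.7951 -6.1444] [278.8, 0.0, 392.7, 47.5]
```

The wrench is home: it bears on the nut and slips in the gentle grip. I release it, lift, and look at the bar.

```bash
python3 -m pendant '[-0.002,0,-0.001,0,0,0,-1,-0.002,0,-0.001,0,0,0,-1,-0.002,0,-0.001,0,0,0,-0.3,-0.002,0,-0.001,0,0,0,0.2,-0.002,0,-0.001,0,0,0,0.3,-0.002,0,-0.001,0,0,0,0.3,-0.002,0,-0.001,0,0,0,0.3,-0.002,0,-0.001,0,0,0,0.3]'
python3 -m pendant '[0,0,-0.05,0,0,0,0.3,0,0,-0.15,0,0,0,0.3,0.02,0,-0.25,0,0,0,0.3,0.06,0,-0.35,0,0,0,0.3,0.12,0,-0.45,0,0,0,0.3,0.12,0,-0.5,0,0,0,0.3,0.12,0,-0.5,0,0,0,0.3]'
python3 - <<'E'
from h import *
np.set_printoptions(precision=4,suppress=True)
C=np.array([.6137,.0428]);Y=-.3427;e=np.array([np.cos(Y),np.sin(Y)]);n=np.array([-e[1],e[0]])
def pf(x): x=np.array(x)[:2]-C;return np.array([x@e,x@n])*1000
w=shot('wrist');o=status.get_obs();print('tcp',pf(o['ee_pos']),o['ee_pos'])
q=silhouettes('jam_grip',w)[0];print(q['score'])
X=np.array([pf(fz(w,u,.077)) for u in np.argwhere(q['region'])[:,::-1]])
print('jam rect',cv2.minAreaRect(X.astype(np.float32)),X.mean(0))
for d in silhouettes('spanner',w):
    if d['score']<.3:continue
    X=np.array([pf(fz(w,u,.026)) for u in np.argwhere(d['region'])[:,::-1]]);print('sp',d['score'],cv2.minAreaRect(X.astype(np.float32)),X.min(0),X.max(0))
print('edges',platefit(w,C,Y,-190,60))
for d in silhouettes('post',w): print('post',pf(fz(w,np.argwhere(d['region']).mean(0)[::-1],.036)))
cv2.imwrite('pics/td9.png',topdown(w,.077,C-.02*e,Y,260,150,3))
E
```

```text
time_s: 15.0
ee_pos: [0.5163, 0.0791, 0.0157]
eef_rot: [-3.142, -0.0, -0.344]
force: [0.7, 0.7, 0.2]
grip_width: 0.0608
grip_force: 0.0
time_s: 15.7
ee_pos: [0.5746, 0.0585, 0.2707]
eef_rot: [-3.139, -0.007, -0.345]
force: [0.2, -0.6, -1.0]
grip_width: 0.061
grip_force: 0.0
tcp [-43.1889   1.4101] [0.5735 0.0586 0.2675]
0.7
jam rect ((29.15628433227539, 0.17508697509765625), (60.38899230957031, 33.337799072265625), 42.01662826538086) [28.1588  0.0745]
sp 0.81 ((-68.53377532958984, 0.8478813171386719), (66.6836166381836, 236.58447265625), 89.86027526855469) [-186.8493  -32.7154] [49.8192 33.9545]
sp 0.69 ((180.18296813964844, -500.91815185546875), (75.9900894165039, 233.64816284179688), 82.23777770996094) [  61.5875 -551.7137] [ 295.5103 -474.7046]
sp 0.63 ((-95.20851135253906, -597.2606201171875), (71.03760528564453, 232.35997009277344), 36.1729850769043) [-184.9451 -697.9449] [ -27.9298 -486.37  ]
edges [(np.float64(-0.0014), np.float64(74.6), 111, 125), (np.float64(-0.0005), np.float64(-73.76), 103, 125)]
post [-74.0386  22.1854]
```

View pics/td9.png

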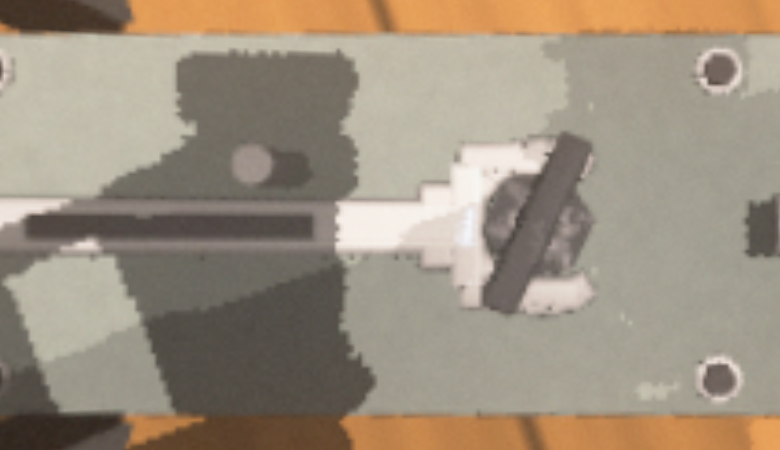

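The view shows the spanner home on the nut and clear of the fingers, with the post at (253,163). The tee bar runs from (503,303) to (574,140), about 66.5° from the plate's x. I rotate over the bar.

```bash
python3 -m pendant '[0.07,0,0.05,0,0,-0.09,0.3,0.146,0,0.1,0,0,-0.18,0.3,0.146,0,0.14,0,0,-0.27,0.3,0.146,0,0.14,0,0,-0.36,0.3,0.146,0,0.14,0,0,-0.45,0.3,0.146,0,0.14,0,0,-0.54,0.3,0.146,0,0.14,0,0,-0.63,0.3,0.146,0,0.14,0,0,-0.74,0.3,0.146,0,0.14,0,0,-0.74,0.3,0.146,0,0.14,0,0,-0.74,0.3]'
cat > j.py <<'E'
from h import *
import sys
np.set_printoptions(precision=4,suppress=True)
C=np.array([.6137,.0428]);Y=-.3427;e=np.array([np.cos(Y),np.sin(Y)]);n=np.array([-e[1],e[0]])
def pf(x): x=np.array(x)[:2]-C;return np.array([x@e,x@n])*1000
w=shot('wrist',sys.argv[1]);o=status.get_obs();print('tcp',pf(o['ee_pos']),o['ee_pos'],'yaw',o['eef_rot'][2],'M',o['moment'],'F',o['force'],'q6',o['qpos'][5])
y=o['eef_rot'][2];tx=np.array([np.cos(y),np.sin(y)]);ty=np.array([np.sin(y),-np.cos(y)])
s=4;im=topdown(w,.077,o['ee_pos'][:2],y,150,120,s);cv2.imwrite('pics/td_'+sys.argv[1],im)
for q in silhouettes('jam_grip',w)[:1]:
    X=np.array([fz(w,u,.077)[:2]-o['ee_pos'][:2] for u in np.argwhere(q['region'])[:,::-1]])*1000
    a,b=X@tx,X@ty;print('jam in tool mm',a.mean(),b.mean(),[(lo,b[k].min().round(1),b[k].max().round(1)) for lo in range(-40,40,8) if (k:=(a>=lo)&(a<lo+8)).sum()])
E
python3 j.py w10.png
```

```text
time_s: 16.9
ee_pos: [0.641, 0.0343, 0.1948]
eef_rot: [-3.141, 0.001, 0.815]
force: [-0.3, -0.1, -0.0]
grip_width: 0.0612
grip_force: 0.0
tcp [28.6879  1.189 ] [0.6411 0.0343 0.195 ] yaw 0.8145648617883559 M [-0.1009  0.1268 -0.0052] F [-0.8872 -0.2903  0.0995] q6 0.7526221295927146
jam in tool mm 4.7993128499815 0.25543721298619704 [(-32, np.float64(-5.6), np.float64(4.6)), (-24, np.float64(-5.6), np.float64(5.5)), (-16, np.float64(-6.5), np.float64(6.5)), (-8, np.float64(-16.4), np.float64(15.4)), (0, np.float64(-16.4), np.float64(15.3)), (8, np.float64(-15.3), np.float64(16.2)), (16, np.float64(-14.2), np.float64(15.2)), (24, np.float64(-4.4), np.float64(7.3)), (32, np.float64(-4.4), np.float64(6.3))]
```

View pics/td_w10.png

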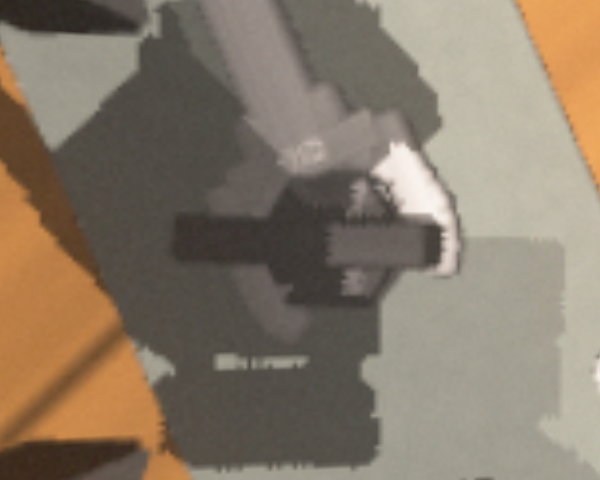

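The rectified view shows the bar centred on the tool (172 to 428 px, row 240), slanted about 1.5°. I descend and grip it gently.

```bash
python3 -m pendant '[0,-0.002,0.08,0,0,0.018,0.3,0,-0.002,0.16,0,0,0.018,0.3,0,-0.002,0.23,0,0,0.018,0.3,0,-0.002,0.27,0,0,0.018,0.3,0,-0.002,0.285,0,0,0.018,0.3,0,-0.002,0.288,0,0,0.018,0.3,0,-0.002,0.288,0,0,0.018,0.3]'
python3 -m pendant '[0,0,0,0,0,0,-1,0,0,0,0,0,0,-1,0,0,0,0,0,0,-1,0,0,0,0,0,0,-1,0,0,0,0,0,0,-1,0,0,0,0,0,0,-1,0,0,0,0,0,0,-1,0,0,0,0,0,0,-1]' 30
python3 -c "
from h import *
o=status.get_obs();print(o['moment'],o['force'],o['eef_rot'],o['qpos'][5])"
```

```text
time_s: 17.7
ee_pos: [0.6412, 0.0349, 0.0528]
eef_rot: [3.141, -0.001, 0.789]
force: [0.4, -0.9, -0.5]
grip_width: 0.0614
grip_force: 0.0
time_s: 18.5
ee_pos: [0.6416, 0.0339, 0.0519]
eef_rot: [3.139, -0.001, 0.789]
force: [5.8, -5.9, -2.6]
grip_width: 0.0119
grip_force: 29.9
[-1.17137974 -1.19987451 -0.05662109] [ 5.82391915 -5.87100616 -2.63311355] [ 3.13893990e+00 -8.20758358e-04  7.89492455e-01] 0.7782514008168485
```

```bash
cat > o.py <<'E'
from h import *
np.set_printoptions(precision=3,suppress=True)
o=status.get_obs();print('M',o['moment'],'F',o['force'],'yaw',o['eef_rot'][2],'q6',o['qpos'][5],'tau6',o['tau'][5])
E
python3 -m pendant '[0,0.002,0,0,0,0,-1,0,0.002,0,0,0,0,-1]' 30
python3 o.py
python3 -m pendant '[0,0,0,0,0,0.06,-1,0,0,0,0,0,0.12,-1,0,0,0,0,0,0.16,-1,0,0,0,0,0,0.16,-1]' 30
python3 o.py
```

```text
time_s: 18.7
ee_pos: [0.6418, 0.0338, 0.0518]
eef_rot: [3.141, -0.0, 0.79]
force: [4.2, -1.9, -1.0]
grip_width: 0.0117
grip_force: 30.0
M [-0.738 -0.67  -0.096] F [ 4.201 -1.93  -1.043] yaw 0.7896775542979744 q6 0.7770791626523224 tau6 -0.06555738626047969
time_s: 19.1
ee_pos: [0.6416, 0.034, 0.0518]
eef_rot: [3.141, -0.0, 0.538]
force: [2.9, -3.0, -0.9]
grip_width: 0.0116
grip_force: 30.0
M [-0.511 -0.46  -0.079] F [ 2.947 -3.045 -0.887] yaw 0.5375642875167566 q6 1.0294516618547298 tau6 1.1881811544299126
```

```bash
python3 -m pendant '[0,0.0018,0,0,0,0.05,-1,0,0.0018,0,0,0,0.1,-1,0,0.0018,0,0,0,0.1,-1]' 30
python3 o.py
python3 -m pendant '[0,0,0,0,0,0.04,-1,0,0,0,0,0,0.06,-1,0,0,0,0,0,0.06,-1]' 30
python3 o.py
```

```text
time_s: 19.4
ee_pos: [0.6416, 0.034, 0.0518]
eef_rot: [-3.141, 0.0, 0.382]
force: [-0.8, 2.0, 1.8]
grip_width: 0.012
grip_force: 30.0
M [ 0.707  0.275 -0.02 ] F [-0.79   1.96   1.761] yaw 0.3823275103499546 q6 1.1837473808121024 tau6 1.4130615815520287
time_s: 19.7
ee_pos: [0.6417, 0.0341, 0.0518]
eef_rot: [-3.141, 0.0, 0.29]
force: [-2.5, 5.2, 2.1]
grip_width: 0.0115
grip_force: 30.0
M [ 1.088  0.52  -0.052] F [-2.513  5.226  2.124] yaw 0.2903433567990896 q6 1.2757077035584214 tau6 0.6055258959531784
```

```bash
python3 -m pendant '[0,-0.0016,0,0,0,0.02,-1,0,-0.0016,0,0,0,0.03,-1,0,-0.0016,0,0,0,0.03,-1]' 30
python3 o.py
python3 -m pendant '[0,0,0,0,0,0.03,-1,0,0,0,0,0,0.03,-1]' 30
python3 o.py
python3 -m pendant '[0,0,0,0,0,0.03,-1,0,0,0,0,0,0.03,-1]' 30
python3 o.py
```

```text
time_s: 20.0
ee_pos: [0.6416, 0.0343, 0.0518]
eef_rot: [-3.141, 0.0, 0.242]
force: [-1.1, 2.2, 2.4]
grip_width: 0.0119
grip_force: 30.0
M [ 0.53   0.36  -0.011] F [-1.103  2.227  2.419] yaw 0.24195467336068854 q6 1.3250561589754928 tau6 0.30162996612489223
time_s: 20.2
ee_pos: [0.6416, 0.0343, 0.0518]
eef_rot: [-3.141, 0.0, 0.194]
force: [-1.2, 2.8, 2.4]
grip_width: 0.0118
grip_force: 30.0
M [ 0.742  0.413 -0.08 ] F [-1.156  2.77   2.403] yaw 0.19379056790066462 q6 1.3731787358551002 tau6 0.7336948625743389
time_s: 20.4
ee_pos: [0.6416, 0.0344, 0.0518]
eef_rot: [-3.141, 0.0, 0.147]
force: [-1.7, 4.2, 2.5]
grip_width: 0.0119
grip_force: 30.0
M [ 0.894  0.478 -0.025] F [-1.729  4.196  2.472] yaw 0.1472422857445148 q6 1.4197889286769685 tau6 0.7401946373283863
```

```bash
for i in 1; do python3 -m pendant '[0,-0.0006,0,0,0,0.03,-1,0,-0.0006,0,0,0,0.03,-1]' 30; done; python3 o.py
python3 -m pendant '[0,0,0,0,0,0.03,-1,0,0,0,0,0,0.03,-1]' 30
python3 o.py
python3 -m pendant '[0,0,0,0,0,0.03,-1,0,0,0,0,0,0.03,-1]' 30
python3 o.py
```

```text
time_s: 20.6
ee_pos: [0.6416, 0.0345, 0.0518]
eef_rot: [-3.142, 0.0, 0.1]
force: [-1.8, 2.5, 3.7]
grip_width: 0.0119
grip_force: 30.0
M [ 0.695  0.458 -0.035] F [-1.756  2.522  3.735] yaw 0.10033374979600329 q6 1.467106804385396 tau6 0.7459152303636074
time_s: 20.8
ee_pos: [0.6416, 0.0345, 0.0517]
eef_rot: [-3.141, 0.0, 0.053]
force: [-2.0, 4.0, 3.5]
grip_width: 0.012
grip_force: 30.0
M [ 0.765  0.475 -0.036] F [-1.978  3.961  3.515] yaw 0.053446257289778254 q6 1.5140125562381619 tau6 0.7386705279350281
time_s: 21.0
ee_pos: [0.6416, 0.0346, 0.0518]
eef_rot: [-3.141, -0.0, 0.007]
force: [-1.4, 4.4, 3.9]
grip_width: 0.0119
grip_force: 30.0
M [ 0.896  0.554 -0.001] F [-1.359  4.449  3.91 ] yaw 0.006504881185500189 q6 1.560983585304562 tau6 0.7390940375626087
```

```bash
python3 -m pendant '[0,-0.0008,0,0,0,0.03,-1,0,-0.0008,0,0,0,0.03,-1]' 30|grep force; python3 o.py
python3 -m pendant '[0,0,0,0,0,0.03,-1,0,0,0,0,0,0.03,-1]' 30 |grep force
python3 o.py
python3 -m pendant '[0,0,0,0,0,0.03,-1,0,0,0,0,0,0.03,-1]' 30 |grep force
python3 o.py
```

```text
force: [-1.9, 2.1, 3.2]
grip_force: 30.0
M [ 0.51   0.544 -0.01 ] F [-1.923  2.091  3.183] yaw -0.04058476975553349 q6 1.6086984622604874 tau6 0.7466904446482658
force: [-2.1, 2.0, 4.0]
grip_force: 30.0
M [ 0.595  0.57  -0.078] F [-2.06   1.968  3.987] yaw -0.08778529425202253 q6 1.6557906543692387 tau6 0.7365663908421993
force: [-2.4, 3.2, 3.7]
grip_force: 30.0
M [ 0.604  0.515 -0.037] F [-2.393  3.219  3.723] yaw -0.134852724598864 q6 1.7028789292758244 tau6 0.7366923987865448
```

```bash
for i in 1; do python3 -m pendant '[0,0,0,0,0,0.02,-1,0,0,0,0,0,0.02,-1]' 30|grep -v grip|grep xx; python3 o.py
python3 -m pendant '[0,0,0,0,0,0.02,-1,0,0,0,0,0,0.02,-1]' 30|grep xx; python3 o.py
python3 -m pendant '[0,0,0,0,0,0.02,-1,0,0,0,0,0,0.02,-1]' 30|grep xx; python3 o.py
python3 -m pendant '[0,0,0,0,0,0.02,-1,0,0,0,0,0,0.02,-1]' 30|grep xx; python3 o.py; done
```

```text
M [ 0.722  0.47  -0.03 ] F [-2.845  3.45   4.256] yaw -0.16591260231560256 q6 1.7339965475697552 tau6 0.5074364505708218
M [ 0.735  0.499 -0.037] F [-1.635  3.648  4.268] yaw -0.19769645490621657 q6 1.765758740493721 tau6 0.5039745010435581
M [ 0.846  0.453 -0.005] F [-1.584  4.287  4.545] yaw -0.2293065837957442 q6 1.7974176131138635 tau6 0.5036710202693939
M [ 0.986  0.354 -0.03 ] F [-1.338  4.334  4.601] yaw -0.26082414612794946 q6 1.8289464445699033 tau6 0.5036815814673901
```

```bash
cat > sp.py <<'E'
from h import *
np.set_printoptions(precision=3,suppress=True)
C=np.array([.6137,.0428]);Y=-.3427;e=np.array([np.cos(Y),np.sin(Y)]);n=np.array([-e[1],e[0]])
def pf(x): x=np.array(x)[:2]-C;return np.array([x@e,x@n])*1000
w=shot('wrist')
for d in silhouettes('spanner',w):
    X=np.array([pf(fz(w,q,.026)) for q in np.argwhere(d['region'])[:,::-1]]);a,b=X.T
    if abs(b.mean())>60: continue
    P=np.array([(lo+4,(b[k].min()+b[k].max())/2,b[k].max()-b[k].min()) for lo in range(-180,-20,8) if (k:=(a>=lo)&(a<lo+8)).sum()>5])
    if len(P)<4: print('few',len(P));continue
    P=P[(P[:,2]>18)&(P[:,2]<25)]
    if len(P)<4: print('few2');continue
    k=np.polyfit(P[:,0],P[:,1],1);print('score',d['score'],'slope',k,'n',len(P),'ends',a.min(),a.max())
for d in silhouettes('post',w): print('post',pf(fz(w,np.argwhere(d['region']).mean(0)[::-1],.036)))
E
python3 -m pendant '[0,0,0,0,0,0.02,-1,0,0,0,0,0,0.02,-1]' 30|grep xx; python3 o.py
python3 sp.py
python3 -m pendant '[0,0,0,0,0,0.02,-1,0,0,0,0,0,0.02,-1]' 30|grep xx; python3 o.py
python3 -m pendant '[0,0,0,0,0,0.02,-1,0,0,0,0,0,0.02,-1]' 30|grep xx; python3 o.py
```

```text
M [ 1.024  0.365 -0.032] F [-1.139  5.225  3.878] yaw -0.2923689426917999 q6 1.8604775837373657 tau6 0.5040203221142292
score 0.98 slope [-0.032 -3.126] n 7 ends -110.24014653140624 52.89663349686076
few 3
M [ 1.197  0.314 -0.05 ] F [-1.567  5.747  4.808] yaw -0.3246218129410132 q6 1.8926995074296982 tau6 0.45395742170512676
M [1.274 0.267 0.011] F [-1.166  5.408  3.737] yaw -0.3559136397502489 q6 1.9240855417072127 tau6 0.48619838431477547
```

```bash
python3 sp.py
python3 -m pendant '[0,-0.0014,0,0,0,0.01,-1,0,-0.0014,0,0,0,0.01,-1]' 30|grep xx; python3 o.py
python3 -m pendant '[0,0,0,0,0,0.02,-1,0,0,0,0,0,0.02,-1]' 30|grep xx; python3 o.py; python3 sp.py
```

```text
score 0.79 slope [0.018 1.345] n 6 ends -109.59271758108842 51.97634603815888
post [-73.513  15.675]
M [0.561 0.544 0.11 ] F [-2.805  2.467  4.937] yaw -0.37174395249829884 q6 1.940956421239985 tau6 0.28266074135899544
M [0.649 0.572 0.001] F [-2.442  1.874  5.293] yaw -0.40386143161715404 q6 1.972924840240806 tau6 0.4907487519085407
few2
few 3
post [-74.157  18.762]
```

```bash
python3 -m pendant '[0,0,0,0,0,0.015,-1,0,0,0,0,0,0.015,-1]' 30|grep xx; python3 o.py
python3 -m pendant '[0,0,0,0,0,0.01,-1,0,0,0,0,0,0.01,-1]' 30|grep xx; python3 o.py;python3 o.py
python3 -m pendant '[0,0,0,0,0,0.01,-1,0,0,0,0,0,0.01,-1]' 30|grep xx; python3 o.py
```

```text
M [0.625 0.512 0.007] F [-1.805  1.667  5.065] yaw -0.4271623975597323 q6 1.9962296354810798 tau6 0.39109669625759125
M [0.743 0.514 0.061] F [-1.195  3.819  4.768] yaw -0.44259640763936803 q6 2.011667074642051 tau6 0.2935271244496107
M [0.743 0.514 0.061] F [-1.195  3.819  4.768] yaw -0.44259640763936803 q6 2.011667074642051 tau6 0.2935271244496107
M [0.682 0.503 0.061] F [-2.609  2.173  4.699] yaw -0.45825075562078976 q6 2.02734462219296 tau6 0.3238958492875099
```

```bash
python3 -m pendant '[0,0,0,0,0,0.01,-1,0,0,0,0,0,0.01,-1]' 30|grep xx; python3 o.py
python3 -m pendant '[0,0,0,0,0,0.01,-1,0,0,0,0,0,0.01,-1]' 30|grep xx; python3 o.py
python3 sp.py
```

```text
M [0.747 0.495 0.118] F [-2.015  2.494  4.698] yaw -0.47390649096868565 q6 2.042995073060856 tau6 0.37066351622343063
M [0.731 0.503 0.108] F [-1.901  2.743  5.354] yaw -0.4895884787288358 q6 2.058688450284888 tau6 0.3685862571001053
few2
post [-73.206  21.984]
```

```bash
python3 -m pendant '[0,0,0,0,0,0.01,-1,0,0,0,0,0,0.01,-1]' 30|grep xx; python3 o.py
python3 -m pendant '[0,0,0,0,0,0,-1,0,0,0,0,0,0,-1]' 30|grep xx; python3 o.py
python3 -m pendant '[0,0,0,0,0,0.01,-1,0,0,0,0,0,0.01,-1]' 30|grep xx; python3 o.py
```

```text
M [0.663 0.525 0.143] F [-1.184  1.925  5.259] yaw -0.5056126974777135 q6 2.0747471685817205 tau6 0.35656146705150604
M [0.736 0.469 0.148] F [-1.419  2.682  5.297] yaw -0.5051543497426487 q6 2.0742523277254907 tau6 0.1231183810159564
M [0.652 0.503 0.29 ] F [-2.229  3.177  5.014] yaw -0.5211442169951808 q6 2.090325678865488 tau6 0.5254388228058815
```

```bash
python3 -m pendant '[0,0,0,0,0,0.005,-1,0,0,0,0,0,0.005,-1]' 30|grep xx; python3 o.py
python3 -m pendant '[0,0,0,0,0,0,-1,0,0,0,0,0,0,-1]' 30|grep xx; python3 o.py
```

```text
M [0.646 0.455 0.315] F [-1.695  2.499  3.923] yaw -0.5285567626214862 q6 2.097751814022288 tau6 0.4514852073043585
M [0.694 0.478 0.263] F [-1.151  3.167  4.78 ] yaw -0.5282827442675757 q6 2.097488145213004 tau6 0.3262760862708092
```

```bash
python3 -m pendant '[0,0,0,0,0,0.005,-1,0,0,0,0,0,0.005,-1,0,0,0,0,0,0.005,-1]' 30|grep xx; python3 o.py
python3 -m pendant '[0,0,0,0,0,0.005,-1,0,0,0,0,0,0.005,-1,0,0,0,0,0,0.005,-1]' 30|grep xx; python3 o.py
```

```text
M [0.641 0.442 0.388] F [-1.217  2.938  4.916] yaw -0.5362223048289312 q6 2.105404285771948 tau6 0.3844746295362711
M [0.538 0.412 0.466] F [-2.047  2.178  5.83 ] yaw -0.5440164933210465 q6 2.113216359763013 tau6 0.4300690535455942
```

```bash
python3 -m pendant '[0,0,0,0,0,0.004,-1,0,0,0,0,0,0.004,-1,0,0,0,0,0,0.004,-1,0,0,0,0,0,0.004,-1]' 30|grep xx; python3 o.py
python3 -m pendant '[0,0,0,0,0,0,-1,0,0,0,0,0,0,-1,0,0,0,0,0,0,-1,0,0,0,0,0,0,-1]' 30|grep xx; python3 o.py
```

```text
M [0.546 0.416 0.441] F [-1.989  2.273  5.238] yaw -0.5501990908148002 q6 2.119436822831658 tau6 0.4468761943280697
M [0.578 0.434 0.384] F [-1.592  2.776  4.738] yaw -0.5502207514347717 q6 2.1194544809632476 tau6 0.4463955760002136
```

```bash
python3 -m pendant '[0,0,0,0,0,0.006,-1,0,0,0,0,0,0.006,-1,0,0,0,0,0,0.006,-1,0,0,0,0,0,0.006,-1]' 40|grep xx; python3 o.py
python3 -m pendant '[0,0,0,0,0,0,-1,0,0,0,0,0,0,-1,0,0,0,0,0,0,-1,0,0,0,0,0,0,-1]' 40|grep xx; python3 o.py; python3 sp.py
```

```text
M [0.603 0.46  0.474] F [-2.139  2.693  4.969] yaw -0.5594932412434463 q6 2.1287801806877886 tau6 0.5260476283729076
M [0.663 0.422 0.56 ] F [-0.778  2.924  4.698] yaw -0.5595413082827685 q6 2.128780494542785 tau6 0.5252818576991558
few2
```

Torque has held at about 0.53 N m for over half a second. I let go and rise.

```bash
python3 -m pendant '[0,0,0,0,0,0,-0.7,0,0,0,0,0,0,-0.3,0,0,0,0,0,0,0.1,0,0,0,0,0,0,0.3,0,0,0,0,0,0,0.3,0,0,0,0,0,0,0.3]'
python3 -m pendant '[0,0,-0.05,0,0,0,0.3,0,0,-0.14,0,0,0,0.3,-0.05,0,-0.23,0,0,0,0.3,-0.12,0,-0.32,0,0,0,0.3,-0.16,0,-0.4,0,0,0,0.3,-0.16,0,-0.42,0,0,0,0.3,-0.16,0,-0.42,0,0,0,0.3]'
python3 - <<'E'
from h import *
np.set_printoptions(precision=3,suppress=True)
C=np.array([.6137,.0428]);Y=-.3427;e=np.array([np.cos(Y),np.sin(Y)]);n=np.array([-e[1],e[0]])
def pf(x): x=np.array(x)[:2]-C;return np.array([x@e,x@n])*1000
w=shot('wrist');print('edges',platefit(w,C,Y,-150,60))
for nm,z in(('jam_grip',.077),('spanner',.026),('post',.038)):
  for d in silhouettes(nm,w):
    X=np.array([pf(fz(w,u,z)) for u in np.argwhere(d['region'])[:,::-1]])
    if abs(X[:,1].mean())<60: print(nm,d['score'],cv2.minAreaRect(X.astype(np.float32)),X.mean(0),X.min(0),X.max(0))
E
python3 sp.py
```

```text
time_s: 28.95
ee_pos: [0.6418, 0.0355, 0.0517]
eef_rot: [3.142, 0.0, -0.561]
force: [-0.4, 0.5, 0.1]
grip_width: 0.051
grip_force: 0.0
time_s: 29.65
ee_pos: [0.5746, 0.0783, 0.2638]
eef_rot: [-3.139, -0.003, -0.56]
force: [0.1, 0.4, -0.4]
grip_width: 0.0609
grip_force: 0.0
edges [(np.float64(0.0001), np.float64(74.6), 105, 105), (np.float64(-0.003), np.float64(-73.72), 103, 105)]
jam_grip 0.68 ((28.842287063598633, -0.12110519409179688), (32.811466217041016, 62.92916488647461), 77.24993133544922) [29.033  0.319] [ -2.623 -17.48 ] [60.822 18.371]
spanner 0.62 ((-67.30522918701172, 13.725654602050781), (69.07469177246094, 239.78689575195312), 82.21562957763672) [-52.432   2.794] [-189.909  -34.329] [50.754 35.477]
post 0.42 ((-73.79527282714844, 22.613525390625), (13.54271411895752, 18.085552215576172), 77.48637390136719) [-74.154  22.44 ] [-83.506  14.983] [-64.676  30.575]
post 0.36 ((29.41383171081543, 0.3832588195800781), (37.55629348754883, 69.6473388671875), 77.68492126464844) [29.246  0.368] [ -5.835 -19.495] [64.64 20.17]
score 0.82 slope [-0.033  1.027] n 20 ends -187.31918641704237 51.01220824067894
post [-73.423  22.043]
```

Run:
```python
from h import *
C=np.array([.6137,.0428]);Y=-.3427
w=shot('wrist');s=4;im=topdown(w,.012,C,Y,440,170,s);sat=cv2.cvtColor(cv2.GaussianBlur(im,(5,5),0),cv2.COLOR_BGR2HSV)[...,1].astype(int)
R=[]
for y in range(-68,69,4):
    xs=np.arange(-188,-215,-.25);l=sat[int((85-y)*s),((xs+220)*s).astype(int)];k=np.where(l>70)[0]
    if len(k) and k[0]>0:R.append((y,xs[k[0]]))
print(np.round(R,1).tolist())
o=status.get_obs();print(o['ee_pos'],o['time_s'],o['grip_force'])
```

```text
[[-48.0, -203.8], [-44.0, -189.5], [-28.0, -189.5], [-24.0, -199.8], [-20.0, -199.5], [-16.0, -199.8], [-12.0, -199.5], [-8.0, -199.2], [-4.0, -199.5], [0.0, -199.2], [4.0, -199.0], [8.0, -199.8], [12.0, -199.5], [16.0, -200.0], [20.0, -199.5], [24.0, -200.0], [28.0, -200.0], [32.0, -200.2], [36.0, -199.8], [40.0, -199.5], [44.0, -199.5], [48.0, -199.2], [52.0, -199.8], [56.0, -199.5], [60.0, -199.5], [64.0, -199.8], [68.0, -199.0]]
[0.57411762 0.07783696 0.260587  ] 30.05 0.0
```

```bash
python3 -c "
from station import order
print(order.hand_in())"
```

```text
the job is handed in; nothing more can be done
None
```

The job is handed in, no verdict came back: the larger spanner sits home on the lower nut against the post, the jam nut was tightened to about 0.53 N m and held, and the gripper is clear; the camera put the spanner's jaw centre about 3 mm past the nut's axis (limit 4 mm at the first step, 5 mm at the end), which I took as camera error because the back wall had bottomed on the nut.

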